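Close up the vacuum unit's access panel

ROBOT

A 6-joint arm with a two-finger parallel gripper is mounted at the origin on the work surface. World frame = base frame: x ahead of the robot, y to its left, z up, the work surface at z = 0. Lengths are in mm, angles in rad, forces in N, time in s.
With the tool pointing down it reaches from about 300 to 775 mm from the base axis. Payload 14.6 kg.
Tool frame: the origin (TCP) lies on the centre line of the jaws, within the pads' length; the fingertips stand 22 mm ahead of it and the grasp point (between the pads) lies 3 mm ahead of it (manip.tcp_to_tips is the distance from the TCP to the fingertips, in mm); z points along the fingers, y is the direction in which the jaws open and shut (so a half turn about z gives the same grasp; the last joint's range is limited). The gripper opens to 94 mm and grips with 3 to 60 N. Pads are 16 mm wide; open, the fingers measure 119 mm over their backs; the gripper's body (75 mm by 177 mm) begins 78 mm behind the grasp point.
Start: joints at [-1.396, 0.3, 1.521, -0, 1.321, -0.067], TCP at [131.691, -533.991, 227.446] pointing down, gripper open.
Joint ranges: [-3.03, 3.03], [-0.79, 2.21], [0.23, 2.52], [-1.04, 4.18], [0, 3.07], [-2.55, 2.55]. Speed limits (rad/s): [2.22, 2.22, 2.57, 3.14, 3.14, 3.14].

INTERFACE

Orientations are given as [roll, pitch, yaw] about the fixed x, y, z axes, in that order (R = Rz(yaw) Ry(pitch) Rx(roll)).
In Python, from cell import manip, vision, workorder gives the robot as it stands.
- The arm moves only by the tool carry_out, never from a script. Its argument "deltas" is a list of rows, each a list of 3 entries, a list of its own where there are three numbers: the shift along the tool's x, y, z in cm, then the turn about the tool's z in degrees, then the opening, from 0 (shut) to 1 (fully open). A call has 1 to 20 rows; each row shifts and turns the commanded pose from where the row before left it, along the tool's axes as they then stand; what a row does not reach is not made up. A row lasts 1/12 s, in which the tool goes at most 41.7 mm and 7.16 degrees, less where a joint would pass 70% of its speed; a pose out of reach is approached as far as the arm can. A call with a gripper value outside its range is refused whole. The fingers move at their own pace and stop on an object; "grip_force" is the grip in N (left out, the last holds). Time passes only in rows, so rows that do not move let the fingers close. It gives the time, the measured TCP pose, the force and the opening at its end, in the units of the state.
- manip.read_state(): the state, without advancing time (a new reading comes with each control period).
- vision.camera(name): name is "scene" or "top" or "wrist"; returns (picture, depth): 384x512x3 uint8, red, green, blue; 384x512 float32, mm along the optical axis (not along the pixel's ray), 0 where there is no reading.
- vision.calibration(name): a dict with "mtx" (3x3 intrinsics, pixels), "eye" and "orientation" of the camera in the world. Camera axes: x right, y down, z forward; pixel columns grow to the right and rows downward; lengths in mm; the calibration is good to about 2 mm. The wrist camera is an equidistant fisheye: a pixel r from the principal point sees the ray r / f radians off the axis. A picture is of the moment at which its call begins: read the wrist's pose just before it. calibration takes no time and is no camera call; for the wrist camera it gives the pose at the moment of the call.
- workorder.sign_off(): hands the job in, once; it reports no verdict.
The state is a dict: "clock": time; "joints": joint angles; "qd": joint speeds; "effort": joint torques, N m; "eef_pos": TCP position; "eef_rot": TCP orientation; "wrist_force": force on the tool from outside, world axes, zero at the start; "moment": the same for the moment, N m; "finger_gap": finger opening in mm.
Only numpy, scipy, OpenCV 4.12 (cv2) and the standard library are available. Lean on these libraries where they do the work, as an engineer would, in place of code of your own. Each camera call takes 0.05 s, during which the arm holds its last target.

TASK

On the bench vacuum unit, swing the yellow guard open by its red handle to about a right angle and leave it open. Turn the orange quarter-turn fastener on the access panel clockwise until the slot along its top lines up with the white marks, and only then press the panel down against its frame until it is flush, with the slot still lined up. Finish while the gripper is still holding the panel pressed down, and leave the other things on the bench where they are.

Things in the scene. Friction and masses are not known exactly. Their poses are not given: they have to be found in the camera images.
- vacuum_unit: grey and blue vacuum unit, fixed, 285 x 190 mm. Origin on the bench below the fastener's axis, z up. Low deck x -80 to 85, y -95 to 95 mm, dark frame's top 66 mm up; blue motor box x 85 to 200 mm, 105 mm high. The dark teal access panel, 120 (x) x 136 (y) mm, lies mid-deck in the frame, under the guard. White marks on panel and frame run along y either side of the fastener.
- guard (a joint): angle of the guard about its upright hinge (rad): 0 shut, up to 1.9; opens counter-clockwise from above. Starts 0 to 0.12, stays where left (friction 0.12 N m). A yellow front leaf (185 mm long, 68 to 126 mm above the bench) carries a clear, yellow-edged roof 150 x 185 mm, top 128 mm above the bench, which covers panel and fastener when shut.
- guard_hinge (a point): point on the guard's upright hinge axis, 128 mm above the bench, at x -85, y -95 mm of the vacuum unit.
- guard_handle (a point): grip point of the guard's handle: an upright round red post, 18 mm in diameter, standing from 128 to 178 mm above the bench on the roof; this point is on its axis 157 mm above the bench, 166 mm from the hinge axis (at x -70, y 70 mm of the vacuum unit when shut).
- fastener (a joint): angle of the quarter-turn fastener (rad), growing clockwise from above; travel 0 to 2.0, starts 0.2 to 0.65. At 1.571 its slot lies along the white marks (the unit's y axis), at 0 along the unit's x axis; past 1.571 it is overturned. It stays where it is left (friction 0.06 N m).
- fastener_grip (a point): grip point of the fastener, on its axis, 98 mm above the bench while the panel is up. Orange upright bar 46 mm long, 14 mm thick, 32 mm high (78 to 110 mm above the bench), black slot line along its top, on a black disc 52 mm across. The point's x axis runs along bar and slot; it turns with the fastener and goes down with the panel.
- panel (a joint): how far the access panel is pressed down (m): 0 up on its spring (top 6 mm proud of the frame), 0.006 pressed home and flush. It springs back when let go; it starts to move at about 5 N and is fully down at about 12 N. Pushing down on the fastener, which is mounted on it, moves it too.
- panel_top (a point): middle of the panel's top face (under the fastener), 72 mm above the bench when up; it goes straight down with the panel.
- tape_roll: bystander: small blue tape roll, 52 mm across, 18 mm high, lying on the motor box of the vacuum unit. Origin under its centre.
- spatula: bystander: spatula lying on the green mat, low enough for the guard to swing over it. Origin under its middle, x along it.
- wax_jar: bystander: amber jar, 70 mm across, 80 mm high. Origin under its centre.
- foot_cast: bystander: white plaster foot cast, about 220 x 75 x 50 mm. Origin under its middle.
- wrench: bystander: steel wrench lying on the bench. Origin under its middle, x along it.
- mixing_cup: bystander: white open cup, 72 mm across, 60 mm high. Origin under its centre.

How it is judged (in metres and radians):
On the way, in this order (a step that is already met when the one before it is completed fails the run):
1. the guard is swung open to about a right angle (value of joint guard above 1.3 rad), for 0.2 s.
2. the fastener's slot is lined up with the white marks while the panel is still up (value of joint fastener between 1.431 and 1.711 rad and value of joint guard above 1.3 rad and value of joint panel below 0.003 m), for 0.2 s.
3. the gripper presses the panel flush against its frame, slot still lined up (value of joint fastener between 1.431 and 1.711 rad and value of joint panel above 0.0045 m and contact force between panel and the fingers above 3 N), for 0.5 s.
At the end, for the whole second after the job is handed in: Guard open at least 1.3 rad; slot within 0.14 rad (8 degrees) of the white marks; panel within 1.5 mm of fully pressed down (joint at least 0.0045 m) and held there by the gripper's fingers with at least 3 N; every bystander within 30 mm of its start (all of step 3 and value of joint guard above 1.3 rad and distance of each of spatula, wax_jar, foot_cast, wrench, mixing_cup, tape_roll from where it was at the start of the episode below 0.03 m); the arm keeps its last pose, push and grip.
It fails at once if a bystander is knocked over or pushed away by more than 30 mm (distance of any of spatula, wax_jar, foot_cast, wrench, mixing_cup, tape_roll from where it was at the start of the episode above 0.03 m or angle between any of spatula, wax_jar, foot_cast, wrench, mixing_cup, tape_roll's own z axis and vertical above 0.5 rad).
It also fails if it takes over 54 s, if anything falls off the work surface, if the arm or the gripper's body presses on something with over 40 N, if the wrist force passes 120 N, or if a joint passes its speed limit or range.

## Working session

There is one attempt and no reset: what is moved stays moved. The work goes in short steps, Python scripts to look and compute and a tool call to move; the robot and the scene stay as the last step left them, time stands still between calls to the robot, and variables do not carry over. Pictures are saved under pics/ and viewed, and the job is handed in when it is done.

Besides the shell and the picture viewer there is one more tool, called after "Emit:" as name([rows], argument=value, ...), one row to a line, values as JSON. carry_out: Moves the arm, as the interface text tells. Its arguments: {"type":"object","properties":{"deltas":{"type":"array","items":{"type":"array"}},"grip_force":{"type":"number"}},"required":["deltas"]}

```bash
ls; mkdir -p pics; python3 - <<'E'
from cell import manip, vision, workorder
import cv2,numpy as np
print(manip.read_state())
for n in ("scene","top","wrist"):
    c=vision.calibration(n); print(n,c)
    im,d=vision.camera(n)
    cv2.imwrite(f"pics/{n}0.png",im[:,:,::-1]); np.save(f"pics/{n}0_d.npy",d)
E
```

```text
pics
{'clock': 0.0, 'joints': array([-1.39560618e+00,  3.00445092e-01,  1.52161257e+00, -6.40083966e-07,
        1.32071443e+00, -6.65927896e-02]), 'qd': array([-0.00022924, -0.00038167,  0.00059053,  0.00057506, -0.00107765,
       -0.00034987]), 'effort': array([-2.26652010e-03, -5.31809628e+01, -3.52741098e+01,  7.06409407e-02,
        2.44026049e-02, -4.52106781e-05]), 'eef_pos': array([ 131.64522708, -533.75105492,  226.88726706]), 'eef_rot': array([-3.14041579e+00, -7.78652500e-05,  2.41783051e-01]), 'wrist_force': array([-0.42512054, -0.07083955, -0.1550707 ]), 'moment': array([ 0.0265001 , -0.01118588, -0.03757575]), 'finger_gap': 94.14375704302952}
scene {'mtx': array([[360.5483829 ,   0.        , 257.41218165],
       [  0.        , 360.5483829 , 188.98766542],
       [  0.        ,   0.        ,   1.        ]]), 'eye': array([1054.34688853, -542.56317996,  836.68270417]), 'orientation': array([-2.40873359,  0.01577079,  0.7642623 ])}
top {'mtx': array([[464.08949863,   0.        , 259.51748335],
       [  0.        , 464.08949863, 203.81500938],
       [  0.        ,   0.        ,   1.        ]]), 'eye': array([ 370.85846839, -111.01746348, 1260.00482711]), 'orientation': array([-2.93811791e+00, -2.62003855e-03, -1.55267653e+00])}
wrist {'mtx': array([[297.31863964,   0.        , 252.96690955],
       [  0.        , 297.31863964, 197.96034598],
       [  0.        ,   0.        ,   1.        ]]), 'eye': array([ 197.99580789, -516.36492126,  384.60548163]), 'orientation': array([ 2.90373926e+00,  2.96032182e-04, -1.32838226e+00])}
```

View pics/scene0.png

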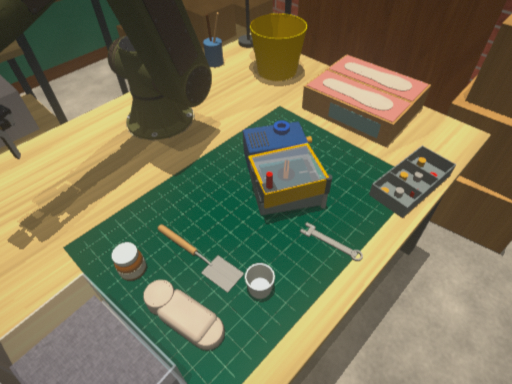

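View pics/top0.png

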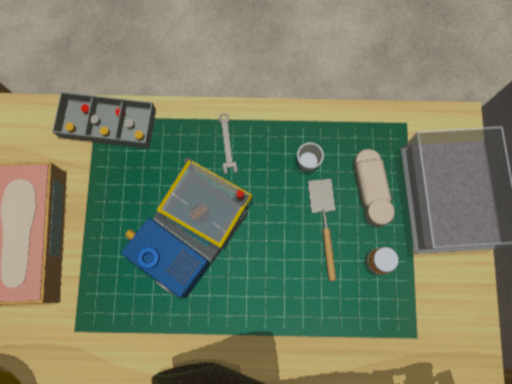

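View pics/wrist0.png

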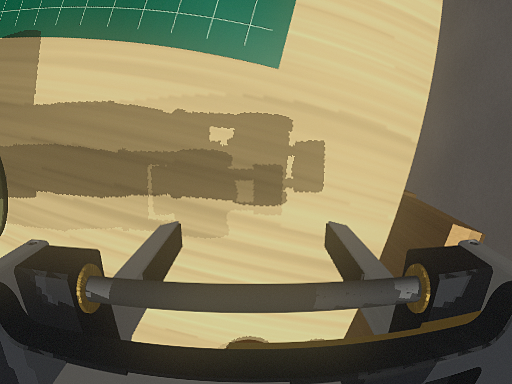

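The pictures show the unit near top-view pixel (190,225), with the red handle at about (240,195), the hinge corner at (190,163), the tape roll at (149,258) and the orange bar at about (200,211). Next I measure these.

```bash
cat > h.py <<'E'
from cell import manip, vision, workorder
import cv2,numpy as np
from scipy.spatial.transform import Rotation as R
def cam(n):
    c=vision.calibration(n); return c['mtx'],np.array(c['eye']),R.from_euler('xyz',c['orientation']).as_matrix()
def ray(n,uv,C=None):
    K,e,Rm=C or cam(n); uv=np.asarray(uv,float)
    d=np.array([(uv[0]-K[0,2])/K[0,0],(uv[1]-K[1,2])/K[1,1],1.])
    if n=='wrist':
        r=np.hypot(d[0],d[1]); d=np.array([d[0]/r*np.sin(r),d[1]/r*np.sin(r),np.cos(r)]) if r>1e-9 else d
    return e,Rm@d
def onz(n,uv,z,C=None):
    e,d=ray(n,uv,C); return e+d*(z-e[2])/d[2]
def proj(n,p,C=None):
    K,e,Rm=C or cam(n); q=Rm.T@(np.asarray(p,float)-e)
    if n=='wrist':
        t=np.arctan2(np.hypot(q[0],q[1]),q[2]); r=np.hypot(q[0],q[1]); return np.array([K[0,2]+K[0,0]*t*q[0]/r,K[1,2]+K[1,1]*t*q[1]/r])
    return np.array([K[0,2]+K[0,0]*q[0]/q[2],K[1,2]+K[1,1]*q[1]/q[2]])
def meet(a,b):
    (p,d),(q,e)=a,b; d=d/np.linalg.norm(d); e=e/np.linalg.norm(e)
    t=np.linalg.lstsq(np.c_[d,-e],q-p,rcond=None)[0]; x,y=p+t[0]*d,q+t[1]*e
    return (x+y)/2,np.linalg.norm(x-y)
def snap(n,tag):
    C=cam(n); im,d=vision.camera(n); cv2.imwrite(f"pics/{tag}.png",im[:,:,::-1]); return im,d,C
E
python3 - <<'E'
from h import *
for n in('top','scene'):
    im=cv2.imread(f'pics/{n}0.png'); hsv=cv2.cvtColor(im,cv2.COLOR_BGR2HSV)
    for nm,lo,hi in (('yellow',(22,150,120),(32,255,255)),('red',(0,180,90),(5,255,255)),('blue',(105,150,60),(125,255,255)),('orange',(6,60,100),(20,255,255))):
        m=cv2.inRange(hsv,lo,hi)
        if n=='top': m[:,:115]=0;m[:,270:]=0;m[300:]=0
        else: m[:120]=0; m[:,:235]=0; m[:,335:]=0;m[230:]=0
        cs,_=cv2.findContours(m,cv2.RETR_EXTERNAL,cv2.CHAIN_APPROX_NONE)
        for c in cs:
            if cv2.contourArea(c)>15:
                r=cv2.minAreaRect(c); print(n,nm,cv2.contourArea(c),np.round(cv2.boxPoints(r),1).tolist(),np.round(r[0],1))
    big=im[145:310,100:275] if n=='top' else im[110:225,230:345]
    cv2.imwrite(f'pics/{n}0z.png',cv2.resize(big,None,fx=4.5 if n=='scene' else 3.5,fy=4.5 if n=='scene' else 3.5,interpolation=cv2.INTER_CUBIC))
E
```

```text
top yellow 18.0 [[124.5, 233.5], [129.0, 229.0], [133.5, 233.5], [129.0, 238.0]] [129.  233.5]
top yellow 453.5 [[156.10000610351562, 210.1999969482422], [187.39999389648438, 156.8000030517578], [251.8000030517578, 194.5], [220.60000610351562, 247.89999389648438]] [204.  202.3]
top yellow 27.5 [[134.1999969482422, 133.1999969482422], [139.0, 130.0], [142.39999389648438, 135.10000610351562], [137.5, 138.3000030517578]] [138.3 134.2]
top red 23.5 [[237.0, 191.0], [242.0, 191.0], [242.0, 197.0], [237.0, 197.0]] [239.5 194. ]
top blue 3161.5 [[120.9000015258789, 253.5], [148.0, 216.8000030517578], [207.60000610351562, 260.79998779296875], [180.5, 297.5]] [164.2 257.2]
top orange 19.5 [[192.8000030517578, 215.6999969482422], [204.8000030517578, 206.6999969482422], [206.10000610351562, 208.39999389648438], [194.10000610351562, 217.39999389648438]] [199.4 212.1]
scene yellow 208.5 [[247.6999969482422, 155.60000610351562], [319.20001220703125, 138.6999969482422], [328.8999938964844, 179.6999969482422], [257.29998779296875, 196.5]] [288.3 167.6]
scene blue 112.5 [[274.0, 121.0], [289.0, 121.0], [289.0, 130.0], [274.0, 130.0]] [281.5 125.5]
scene orange 24.0 [[284.0, 161.0], [288.0, 161.0], [288.0, 177.0], [284.0, 177.0]] [286. 169.]
```

```bash
sleep 1; ls -la pics
```

```text
total 3880
drwxr-xr-x 2 agent agent   4096 Dec  7 08:34 .
drwxr-xr-x 3 agent agent   4096 Dec  7 08:34 ..
-rw-r--r-- 1 agent agent 306749 Dec  7 08:33 scene0.png
-rw-r--r-- 1 agent agent 786560 Dec  7 08:33 scene0_d.npy
-rw-r--r-- 1 agent agent 279833 Dec  7 08:34 scene0z.png
-rw-r--r-- 1 agent agent 306828 Dec  7 08:33 top0.png
-rw-r--r-- 1 agent agent 786560 Dec  7 08:33 top0_d.npy
-rw-r--r-- 1 agent agent 420115 Dec  7 08:34 top0z.png
-rw-r--r-- 1 agent agent 274062 Dec  7 08:33 wrist0.png
-rw-r--r-- 1 agent agent 786560 Dec  7 08:33 wrist0_d.npy
```

View pics/top0z.png

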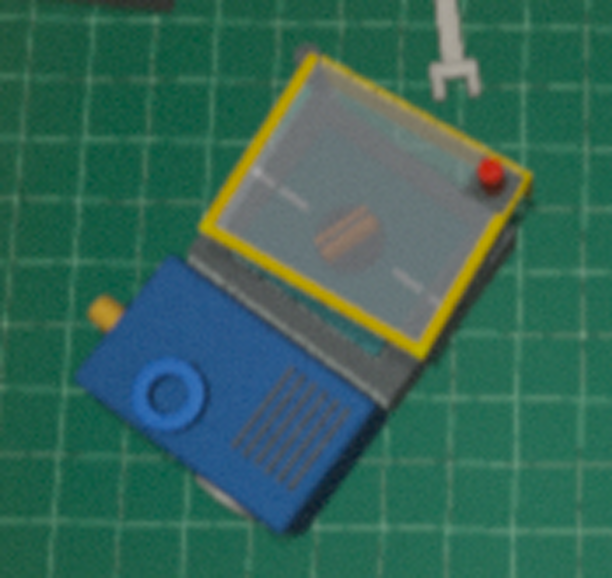

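View pics/scene0z.png

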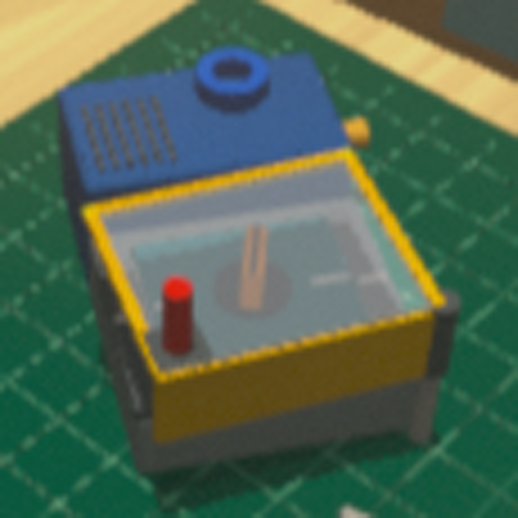

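```bash
python3 - <<'E'
from h import *
z=lambda u,v:(u/3.5+100,v/3.5+145)
s=lambda u,v:(u/4.5+230,v/4.5+110)
b=[onz('top',z(*p),105) for p in((172,255),(383,407),(293,527),(80,377))]
b=np.array(b); print(b.round(1), np.linalg.norm(np.diff(b,axis=0),axis=1))
# roof box z=128
r=np.array([onz('top',z(*p),127) for p in((313,53),(530,177),(421,357),(202,228))])
print('roof',r.round(1),np.linalg.norm(np.diff(r,axis=0),axis=1))
h,e=meet(ray('top',z(490,172)),ray('scene',s(178,288))); print('handle top',h,e)
print('handle@178',onz('top',z(490,172),178),onz('scene',s(178,290),178))
f1=onz('top',z(323,250),110);f2=onz('top',z(372,215),110)
print('bar',f1,f2,(f1+f2)/2,np.linalg.norm(f2-f1),np.arctan2(*(f2-f1)[1::-1]))
m1,m2=onz('top',z(262,175),70),onz('top',z(432,298),70)
print('marks',m1,m2,(m1+m2)/2,np.arctan2(*(m2-m1)[1::-1]))
# unit pose from blue: P0=(85,95s)...
c=b.mean(0)
ux=((b[3]+b[2])-(b[0]+b[1]))[:2]; uy=((b[1]+b[2])-(b[0]+b[3]))[:2]
print('ang x',np.arctan2(ux[1],ux[0]),'y',np.arctan2(uy[1],uy[0])-np.pi/2)
a=np.arctan2(uy[1],uy[0])-np.pi/2
ex=np.array([np.cos(a),np.sin(a)]); print('origin from box',c[:2]-142.5*ex)
E
```

```text
[[567.8 168.1 105. ]
 [461.5  11.7 105. ]
 [377.1  71.1 105. ]
 [478.8 227.6 105. ]] [189.12412593 103.22011735 186.61927214]
roof [[714.6  70.4 127. ]
 [625.3 -89.1 127. ]
 [495.1 -15.8 127. ]
 [583.9 142.8 127. ]] [182.80256409 149.50276601 181.79566405]
handle top [619.21261566 -61.1062243  172.6131494 ] 3.515096489409735
handle@178 [616.85882607 -62.72880938 178.        ] [624.66774691 -64.60348486 178.        ]
bar [572.61297086  58.7485614  110.        ] [598.90501227  24.61287271 110.        ] [585.75899157  41.68071705 110.        ] 43.087314650381295 -0.9144785678793211
marks [635.90191552 113.12467919  70.        ] [545.12370682 -17.58688074  70.        ] [590.51281117  47.76889923  70.        ] -2.1778164658063806
ang x 2.5407735857464555 y -3.7280941726013404
origin from box [589.99712037  40.76738858]
```

Unit pose from the box, marks and bar: origin about (588, 43), yaw about 2.543. The guard starts about 0.09 open, the fastener at about 0.32. The hinge is near (712, 74) and the handle near (618.5, -63), and both agree with the roof corners. The handle goes out of reach past about 1 rad, so I'll drag it that far and push the rest of the way on the roof's edge.

Emit:
carry_out([
  [[0,0,0],-7,1],
  [[0,0,0],-7,1],
  [[0,0,0],-7,1],
  [[0,0,0],-7,1],
  [[0,0,0],-7,1],
  [[0,0,0],-7,1],
], grip_force=8)

```text
clock: 0.65
eef_pos: [131.7, -533.9, 227.2]
eef_rot: [-3.141, -0.0, 0.981]
wrist_force: [0.4, -0.2, -0.1]
finger_gap: 93.9
```

Emit:
carry_out([
  [[3.3,0.69,0],0,1],
  [[3.3,0.69,0],0,1],
  [[3.3,0.69,0],0,1],
  [[3.3,0.69,0],0,1],
  [[3.3,0.69,0],0,1],
  [[3.3,0.69,0],0,1],
  [[3.3,0.69,0],0,1],
  [[3.3,0.69,0],0,1],
  [[3.3,0.69,0],0,1],
  [[3.3,0.69,0],0,1],
  [[3.3,0.69,0],0,1],
  [[3.3,0.69,0],0,1],
  [[3.3,0.69,0],0,1],
  [[3.3,0.69,0],0,1],
  [[3.3,0.69,0],0,1],
  [[3.3,0.69,0],0,1],
  [[3.3,0.69,0],0,1],
  [[3.3,0.69,0],0,1],
  [[3.3,0.69,0],0,1],
  [[3.3,0.69,0],0,1],
])

```text
clock: 2.32
eef_pos: [617.3, -63.8, 227.1]
eef_rot: [-3.141, 0.0, 0.975]
wrist_force: [0.1, 0.0, 0.2]
finger_gap: 93.7
```

Emit:
carry_out([
  [[0,0,0],0,1],
  [[0,0,0],0,1],
])

```text
clock: 2.48
eef_pos: [616.7, -64.1, 226.4]
eef_rot: [-3.14, 0.001, 0.977]
wrist_force: [-0.0, 0.6, -0.6]
finger_gap: 94.2
```

```bash
python3 - <<'E'
from h import *
s=manip.read_state(); print(s['clock'],s['eef_pos'],s['eef_rot'])
im,d,C=snap('wrist','w1')
print(proj('wrist',(618.5,-63,178),C))
E
```

```text
2.4833 [616.68402367 -64.10619226 226.44204875] [-3.14028297e+00  6.59320902e-04  9.76969293e-01]
[254.82495609 220.91587986]
```

View pics/w1.png

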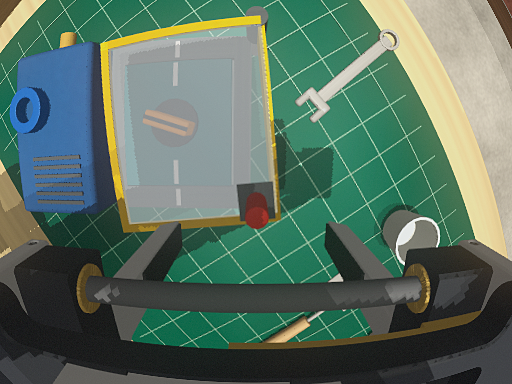

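The handle's top is at about (257,216), between the jaws. The hinge post is at (257,17), the bar at (168,122) and the white marks at (177,63) and (177,175). I'll refine the pose from this closer view.

```bash
python3 - <<'E'
from h import *
C=cam('wrist')
im=cv2.imread('pics/w1.png')
hsv=cv2.cvtColor(im,cv2.COLOR_BGR2HSV)
m=cv2.inRange(hsv,(0,150,60),(6,255,255))|cv2.inRange(hsv,(174,150,60),(180,255,255))
n,l,st,ce=cv2.connectedComponentsWithStats(m); 
for i in range(1,n):
    if st[i,4]>20: print(st[i],ce[i])
p=onz('wrist',(257,216),178,C); print('handle',p.round(1))
print('hinge',onz('wrist',(257,16),128,C).round(1))
a,b=onz('wrist',(178,42),66,C),onz('wrist',(176.5,206),66,C)
for uv in((178,42),(177.5,84),(176.5,161),(176.5,206)): print(onz('wrist',uv,69,C).round(1))
f1,f2=onz('wrist',(143,116),110,C),onz('wrist',(193,130),110,C); print('bar',f1,f2,(f1+f2)/2,np.arctan2(*(f2-f1)[1::-1]),np.linalg.norm(f1-f2))
cv2.imwrite('pics/w1z.png',cv2.resize(im[0:240,90:290],None,fx=2.5,fy=2.5,interpolation=cv2.INTER_CUBIC))
E
```

```text
[245 194  24  35 505] [257.27722772 214.26138614]
handle [621.3 -61.9 178. ]
hinge [713.7  73.7 128. ]
[641.6 117.6  69. ]
[615.   77.9  69. ]
[565.8   9.8  69. ]
[535.1 -30.6  69. ]
bar [575.32205375  62.68198935 110.        ] [607.43164664  22.06489051 110.        ] [591.3768502   42.37343993 110.        ] -0.9018480579054614 51.776197950030294
```

View pics/w1z.png

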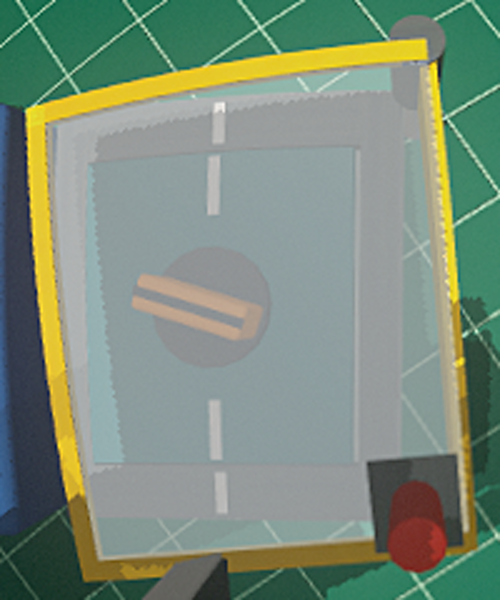

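Emit:
carry_out([
  [[0.3,0.15,0.6],0,1],
  [[0,0,2],0,1],
  [[0,0,2],0,1],
  [[0,0,2],0,1],
  [[0,0,0],0,1],
  [[0,0,0],0,0],
  [[0,0,0],0,0],
  [[0,0,0],0,0],
  [[0,0,0],0,0],
  [[0,0,0],0,0],
  [[0,0,0],0,0],
  [[0,0,0],0,0],
  [[0,0,0],0,0],
  [[0,0,0],0,0],
  [[0,0,0],0,0],
], grip_force=8)

```text
clock: 3.78
eef_pos: [619.3, -63.6, 161.4]
eef_rot: [-3.142, -0.0, 0.975]
wrist_force: [0.2, 0.2, 0.3]
finger_gap: 31.0
```

Emit:
carry_out([
  [[0,0,0],0,0],
  [[0,0,0],0,0],
  [[0,0,0],0,0],
  [[0,0,0],0,0],
  [[0,0,0],0,0],
])

```text
clock: 4.2
eef_pos: [619.3, -63.6, 161.4]
eef_rot: [3.142, -0.0, 0.975]
wrist_force: [-0.6, 0.2, -0.3]
finger_gap: 17.5
```

Gap 17.5 mm means the post is held. Now I drag it along its arc.

Emit:
carry_out([
  [[0.016,0.724,0],-2.5,0],
  [[0.016,0.724,0],-2.5,0],
  [[0.016,0.724,0],-2.5,0],
  [[0.016,0.724,0],-2.5,0],
  [[0.016,0.724,0],-2.5,0],
  [[0.016,0.724,0],-2.5,0],
  [[0.016,0.724,0],-2.5,0],
  [[0.016,0.724,0],-2.5,0],
  [[0.016,0.724,0],-2.5,0],
  [[0.016,0.724,0],-2.5,0],
])

```text
clock: 5.03
eef_pos: [686.3, -90.5, 161.4]
eef_rot: [-3.141, 0.0, 1.413]
wrist_force: [-1.7, -0.5, 1.0]
finger_gap: 17.7
```

Emit:
carry_out([
  [[0.016,0.724,0],-2.5,0],
  [[0.016,0.724,0],-2.5,0],
  [[0.016,0.724,0],-2.5,0],
  [[0.016,0.724,0],-2.5,0],
  [[0.016,0.724,0],-2.5,0],
  [[0.016,0.724,0],-2.5,0],
  [[0.016,0.724,0],-2.5,0],
  [[0.016,0.724,0],-2.5,0],
  [[0.016,0.724,0],-2.5,0],
  [[0,0,0],0,0],
])

```text
clock: 5.87
eef_pos: [751.6, -88.2, 161.4]
eef_rot: [3.141, 0.001, 1.806]
wrist_force: [1.1, -4.7, 2.0]
finger_gap: 17.9
```

Emit:
carry_out([
  [[0,0,0],0,0.4],
  [[0,0,0],0,0.4],
  [[0,0,0],0,0.4],
  [[0,0,0],0,0.4],
  [[0,0,0],0,0.4],
  [[0,0,-1.5],0,0.4],
  [[0,0,-1.5],0,0.4],
  [[0,0,-1.5],0,0.4],
  [[0,0,-1],-5,0.4],
  [[0,0,0],0,0.2],
])

```text
clock: 6.7
eef_pos: [751.3, -87.7, 219.3]
eef_rot: [3.138, 0.002, 1.895]
wrist_force: [0.2, 0.1, 0.8]
finger_gap: 33.6
```

```bash
python3 - <<'E'
from h import *
s=manip.read_state(); print(s['clock'],s['eef_pos'],s['eef_rot'],s['finger_gap'])
im,d,C=snap('top','t2')
cv2.imwrite('pics/t2z.png',cv2.resize(im[100:310,100:340,::-1],None,fx=2.6,fy=2.6,interpolation=cv2.INTER_CUBIC))
im,d,C=snap('wrist','w2')
E
```

```text
6.7 [751.30625709 -87.67250324 219.34218511] [3.13812565e+00 1.74696403e-03 1.89503795e+00] 33.60593327826657
```

View pics/t2z.png

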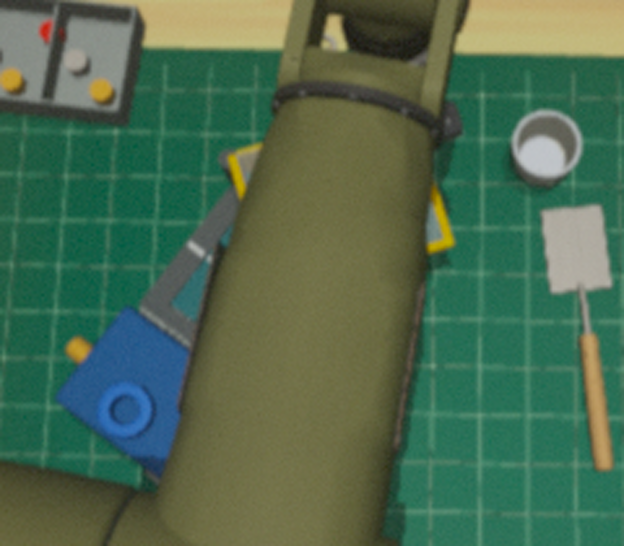

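View pics/w2.png

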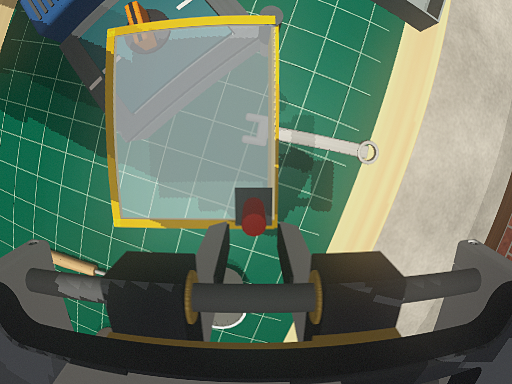

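The guard stays about 0.9 open. Its back edge runs from (107,30) to (117,225) in the wrist picture, and the fastener is uncovered at (140,20). I'll check that edge against the plan.

```bash
python3 - <<'E'
from h import *
C=cam('wrist')
a,b=onz('wrist',(107,30),127,C),onz('wrist',(117,226),127,C); c=onz('wrist',(278,18),127,C); print(a,b,c,np.linalg.norm(a-b))
v=(b-a)[:2]; g=np.arctan2(v[1],v[0])-np.pi/2+2*np.pi; print('guard yaw',g,'g',g-2.543)
# start point guard frame (177.5,110)
h=np.array([713,73.7]);ex=np.array([np.cos(g),np.sin(g)]);ey=np.array([-ex[1],ex[0]])
n=(a[:2]-h)@ex; print('edge dist',n,(b[:2]-h)@ex)
t=h+ex*180+ey*110
s=manip.read_state(); y=s['eef_rot'][2]; d=t-s['eef_pos'][:2]
print(t,'tool dx dy',d@[np.cos(y),np.sin(y)],d@[np.sin(y),-np.cos(y)])
E
```

```text
[574.06273261  28.50190132 127.        ] [ 634.90804169 -144.89037357  127.        ] [719.78416069  75.21418982 127.        ] 183.75808179995144
guard yaw 3.4790790932493207 g 0.9360790932493206
edge dist 146.0656363005594 146.0656363005593
[579.57661399 -89.69583858] tool dx dy 51.54234559912155 -163.210495184936
```

Emit:
carry_out([
  [[0.86,-2.72,0],0,0],
  [[0.86,-2.72,0],0,0],
  [[0.86,-2.72,0],0,0],
  [[0.86,-2.72,0],0,0],
  [[0.86,-2.72,0],0,0],
  [[0.86,-2.72,0],0,0],
  [[0,0,2],0,0],
  [[0,0,2],0,0],
  [[0,0,2],0,0],
  [[0,0,2],0,0],
  [[0,0,1.7],0,0],
  [[0,0,0],0,0],
])

```text
clock: 7.8
eef_pos: [577.6, -89.7, 115.1]
eef_rot: [-3.136, -0.003, 1.889]
wrist_force: [0.3, -0.3, -0.7]
finger_gap: 0.2
```

```bash
python3 - <<'E'
from h import *
s=manip.read_state(); print(s['clock'],s['eef_pos'],s['eef_rot'],s['finger_gap'])
im,d,C=snap('wrist','w3')
im,d,C=snap('scene','s3')
cv2.imwrite('pics/s3z.png',cv2.resize(im[100:290,200:400,::-1],None,fx=3,fy=3,interpolation=cv2.INTER_CUBIC))
E
```

```text
7.8 [577.57170887 -89.65095908 115.14516246] [-3.13585703 -0.00342592  1.88877171] 0.20622055894257085
```

View pics/w3.png

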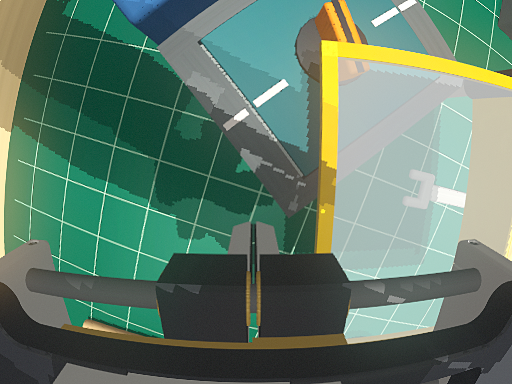

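View pics/s3z.png

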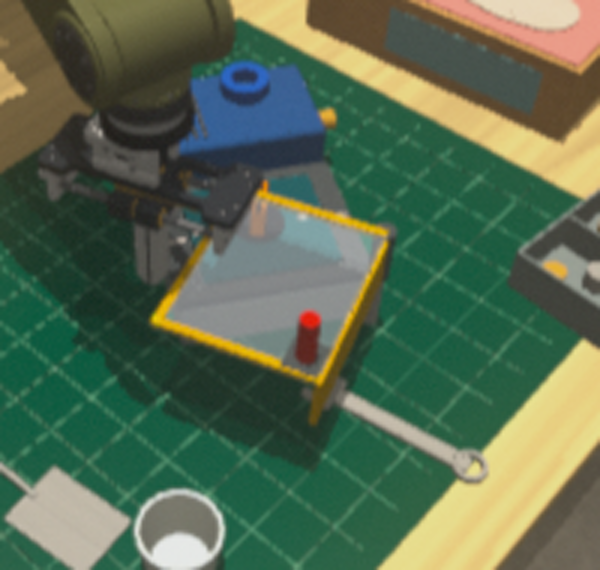

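The closed fingers stand beside the roof's back edge (edge at column 322, fingers at about 255). Now I push it.

Emit:
carry_out([
  [[0,0.5,-0.4],0,0],
  [[0,0.5,0],0,0],
  [[0,0.5,0],0,0],
  [[-0.7,0.5,0],-2.5,0],
  [[-0.7,0.5,0],-2.5,0],
  [[-0.7,0.5,0],-2.5,0],
  [[-0.7,0.5,0],-2.5,0],
  [[-0.7,0.5,0],-2.5,0],
  [[-0.7,0.5,0],-2.5,0],
  [[-0.7,0.5,0],-2.5,0],
  [[0,0,0],0,0],
])

```text
clock: 8.82
eef_pos: [647.7, -114.4, 123.7]
eef_rot: [3.141, 0.001, 2.198]
wrist_force: [0.1, -1.3, -0.2]
finger_gap: 0.3
```

```bash
python3 - <<'E'
from h import *
s=manip.read_state(); print(s['clock'],s['eef_pos'],s['eef_rot'],s['finger_gap'])
im,d,C=snap('wrist','w4')
E
```

```text
8.8167 [ 647.74395383 -114.35460169  123.72347496] [3.14094422e+00 7.71750554e-04 2.19833735e+00] 0.3242965719256769
```

View pics/w4.png

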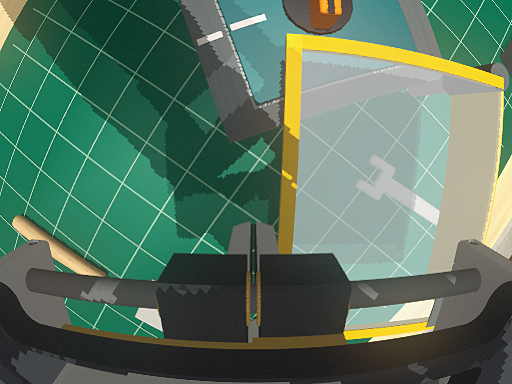

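The roof edge now runs from (287,35) to (279,250), just right of the fingers.

```bash
python3 - <<'E'
from h import *
C=cam('wrist')
a,b=onz('wrist',(287,36),128,C),onz('wrist',(279,250),128,C); print(a,b)
v=(b-a)[:2]; g=np.arctan2(v[1],v[0])-np.pi/2+2*np.pi; print('g',g-2.543, 'tool yaw aligned',g-np.pi/2, )
h=np.array([713,73.7]);ex=np.array([np.cos(g),np.sin(g)]);ey=np.array([-ex[1],ex[0]])
s=manip.read_state(); q=s['eef_pos'][:2]-h; print('edge',(a[:2]-h)@ex,'tcp in guard',q@ex,q@ey)
E
```

```text
[592.98250929  -7.71540064 128.        ] [ 658.61575479 -103.59675358  128.        ]
g 1.198857476718711 tool yaw aligned 2.1710611499238146
edge 145.0251461379782 tcp in guard 160.41584069591445 117.73870318147962
```

Contact is confirmed: the edge is at about 147 mm and the TCP at 160 mm from the hinge line. The guard is at about 1.2, so I continue by about 19°.

Emit:
carry_out([
  [[-0.7,0.5,0],-2.5,0],
  [[-0.7,0.5,0],-2.5,0],
  [[-0.7,0.5,0],-2.5,0],
  [[-0.7,0.5,0],-2.5,0],
  [[-0.7,0.5,0],-2.5,0],
  [[-0.7,0.5,0],-2.5,0],
  [[-0.7,0.5,0],-2.5,0],
  [[-0.7,0.5,0],-2.5,0],
  [[0,0,0],0,0],
  [[0,-1.5,0],0,0],
  [[0,-1.5,-2],0,0],
  [[0,0,-3],0,0.5],
  [[0,0,-3],0,0.7],
  [[0,0,-3],0,1],
  [[0,0,0],0,1],
])

```text
clock: 10.12
eef_pos: [698.1, -150.8, 241.1]
eef_rot: [3.138, 0.009, 2.543]
wrist_force: [0.3, -0.4, 1.2]
finger_gap: 23.7
```

```bash
python3 - <<'E'
from h import *
s=manip.read_state(); print(s['clock'],s['eef_pos'],s['eef_rot'],s['finger_gap'])
im,d,C=snap('wrist','w5'); np.save('pics/w5C.npy',np.array([C[0],C[2]])); np.save('pics/w5e.npy',C[1])
E
```

```text
10.1167 [ 698.07408257 -150.80948164  241.08627081] [3.13833461 0.00922002 2.54275974] 23.65451429920102
```

View pics/w5.png

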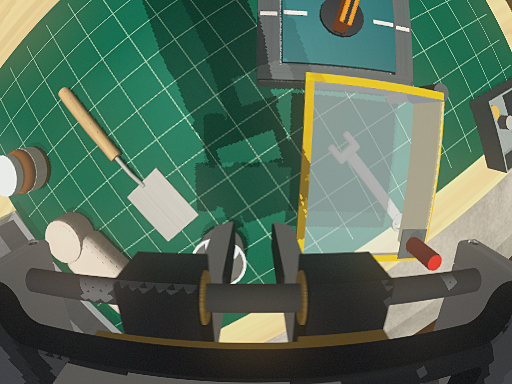

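Emit:
carry_out([
  [[2.5,1.24,0],0,1],
  [[2.5,1.24,0],0,1],
  [[2.5,1.24,0],0,1],
  [[2.5,1.24,0],0,1],
  [[2.5,1.24,0],0,1],
  [[2.5,1.24,0],0,1],
  [[2.5,1.24,0],0,1],
  [[2.5,1.24,0],0,1],
  [[0,0,0],6,1],
  [[0,0,0],6,1],
  [[0,0,0],6,1],
  [[0,0,0],0,1],
  [[0,0,0],0,1],
])

```text
clock: 11.25
eef_pos: [586.8, 43.8, 232.7]
eef_rot: [-3.141, -0.001, 2.233]
wrist_force: [-0.7, -0.9, 0.0]
finger_gap: 93.9
```

```bash
python3 - <<'E'
from h import *
K,Rm=np.load('pics/w5C.npy'); e=np.load('pics/w5e.npy'); C=(K,e,Rm)
a,b=onz('wrist',(307,76),128,C),onz('wrist',(300,250),128,C)
v=(b-a)[:2]; g=np.arctan2(v[1],v[0])-np.pi/2+2*np.pi; print('g',g-2.543,np.linalg.norm(b-a))
h=onz('wrist',(440,90),128,C);print('hinge?',h)
p=onz('wrist',(434,262),178,C)-[713,73.7,0];print('handle rel',p,np.hypot(p[0],p[1]),np.arctan2(p[1],p[0])+2.172+.088)
s=manip.read_state(); print(s['clock'],s['eef_pos'],s['eef_rot'],s['finger_gap'])
im,d,C=snap('wrist','w6'); np.save('pics/w6C.npy',np.array([C[0],C[2]])); np.save('pics/w6e.npy',C[1])
im,d,C=snap('scene','s6')
cv2.imwrite('pics/s6z.png',cv2.resize(im[100:290,200:400,::-1],None,fx=3,fy=3,interpolation=cv2.INTER_CUBIC))
E
```

```text
g 1.5605242129939194 167.70163375175954
hinge? [711.36467106  75.70002039 128.        ]
handle rel [ 123.58960533 -108.00094814  178.        ] 164.12981247879264 1.541811736503895
11.25 [586.81532325  43.78271173 232.73048356] [-3.14082019e+00 -5.86301638e-04  2.23343764e+00] 93.85856145308138
```

View pics/w6.png

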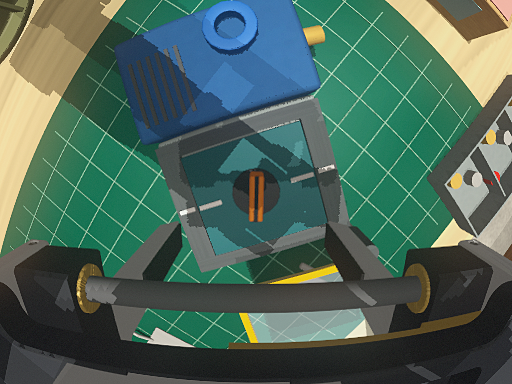

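View pics/s6z.png

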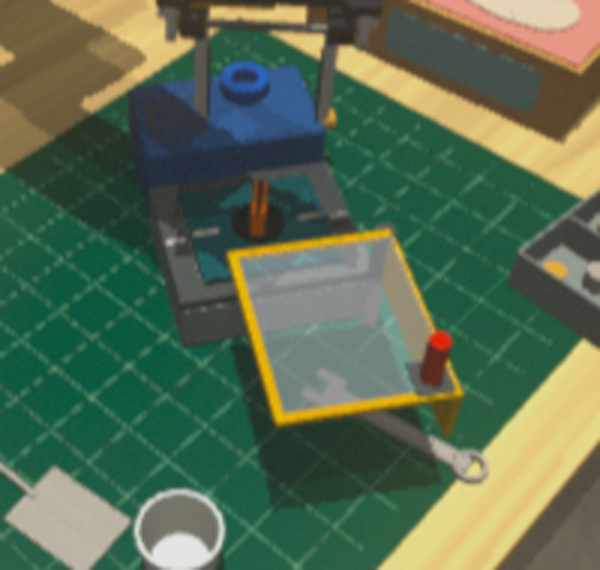

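The guard is open about 1.55 rad. The bar is clear at (257,196), and the white marks run from (181,212) to (333,169). I'll measure bar and marks closely.

```bash
python3 - <<'E'
from h import *
im=cv2.imread('pics/w6.png')
cv2.imwrite('pics/w6z.png',cv2.resize(im[140:250,170:350],None,fx=4.4,fy=4.4,interpolation=cv2.INTER_CUBIC))
E
```

```text
(no output)
```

View pics/w6z.png

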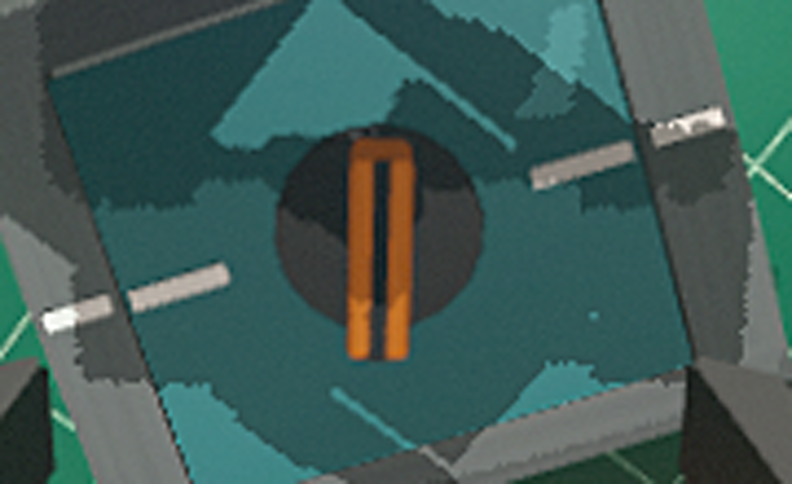

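```bash
python3 - <<'E'
from h import *
K,Rm=np.load('pics/w6C.npy'); e=np.load('pics/w6e.npy'); C=(K,e,Rm); print('eye',e)
z=lambda u,v:(170+u/4.4,140+v/4.4)
P=lambda u,v,h: onz('wrist',z(u,v),h,C)
f1,f2=P(382,161,110),P(378,358,110)
an=lambda a,b:np.arctan2(b[1]-a[1],b[0]-a[0])
print('bar',f1,f2,(f1+f2)/2,an(f1,f2),np.linalg.norm(f1-f2))
f0=P(383,142,110); print('alt len',np.linalg.norm(f0-f2),(f0+f2)/2)
m1,m2=P(130,302,72),P(633,150,72); m3,m4=P(228,273,72),P(533,180,72)
print('marks',m1,m2,(m1+m2)/2,an(m2,m1),(m3+m4)/2,an(m4,m3),np.linalg.norm(m1-m2))
d=P(380,228,78); print('disc',d)
# disc ellipse centre
print('yaw',an(m2,m1)-np.pi/2+2*np.pi)
print('barwidth',np.linalg.norm(P(349,355,110)-P(410,355,110)))
E
```

```text
eye [544.8357835   98.90275535 390.43014315]
bar [576.97358114  63.75086982 110.        ] [604.0369551   27.88033658 110.        ] [590.50526812  45.8156032  110.        ] -0.9244381925045995 44.93463436189528
alt len 49.117824604646856 [589.29974531  47.52606947 110.        ]
marks [552.99417365  -9.14687174  72.        ] [628.83393928 100.07220664  72.        ] [590.91405646  45.46266745  72.        ] -2.1777418834678013 [591.09071981  45.54131427  72.        ] -2.1751808476991163 132.96795528774717
disc [590.52381048  46.37032269  78.        ]
yaw 2.5346470969168884
barwidth 13.748384711458565
```

Fastener axis is at (590.6, 45.7) and its angle about 0.318, so it needs about 72° clockwise. I align and descend around the bar.

Emit:
carry_out([
  [[-0.08,0.42,1.7],0.9,1],
  [[0,0,2.5],0,1],
  [[0,0,2.5],0,1],
  [[0,0,2.5],0,1],
  [[0,0,2],0,1],
  [[0,0,1.5],0,1],
  [[0,0,0],0,1],
  [[0,0,0],0,1],
], grip_force=15)

```text
clock: 12.02
eef_pos: [590.9, 45.6, 106.2]
eef_rot: [-3.141, -0.001, 2.217]
wrist_force: [-0.1, 0.6, 0.2]
finger_gap: 93.9
```

```bash
python3 - <<'E'
from h import *
s=manip.read_state(); print(s['clock'],s['eef_pos'],s['eef_rot'],s['wrist_force'])
im,d,C=snap('wrist','w7')
E
```

```text
12.0167 [590.89831985  45.60032861 106.1985479 ] [-3.14060536e+00 -7.46398283e-04  2.21689184e+00] [-0.12655635  0.59938297  0.19037907]
```

View pics/w7.png

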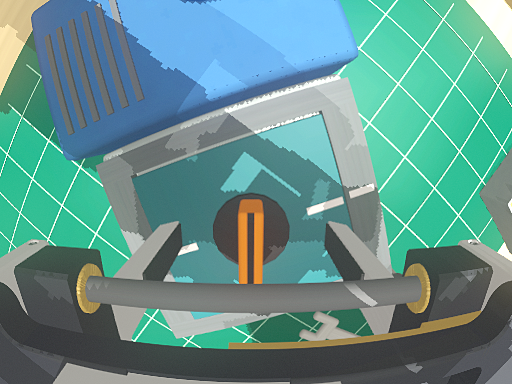

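The bar at column 251 is centred between the fingers (columns 180 and 325), with no contact. I close on it.

Emit:
carry_out([
  [[0,0,0],0,0],
  [[0,0,0],0,0],
  [[0,0,0],0,0],
  [[0,0,0],0,0],
  [[0,0,0],0,0],
  [[0,0,0],0,0],
  [[0,0,0],0,0],
  [[0,0,0],0,0],
  [[0,0,0],0,0],
  [[0,0,0],0,0],
  [[0,0,0],0,0],
  [[0,0,0],0,0],
  [[0,0,0],0,0],
  [[0,0,0],0,0],
  [[0,0,0],0,0],
  [[0,0,0],0,0],
], grip_force=15)

```text
clock: 13.4
eef_pos: [589.9, 44.7, 106.2]
eef_rot: [-3.138, -0.001, 2.216]
wrist_force: [-9.9, -7.6, 5.4]
finger_gap: 13.8
```

Emit:
carry_out([
  [[0,-0.1,0],0,0],
  [[0,0,0],0,0],
  [[0,0,0],0,0],
])

```text
clock: 13.65
eef_pos: [589.8, 44.7, 106.4]
eef_rot: [-3.14, -0.0, 2.216]
wrist_force: [-6.3, -3.9, 3.6]
finger_gap: 13.8
```

Emit:
carry_out([
  [[0,-0.13,-0.1],0,0],
  [[0,0,0],0,0],
  [[0,0,0],0,0],
])

```text
clock: 13.9
eef_pos: [589.5, 44.5, 106.6]
eef_rot: [3.141, -0.0, 2.216]
wrist_force: [5.8, 1.8, -10.1]
finger_gap: 14.1
```

Emit:
carry_out([
  [[0,0.05,0.08],0,0],
  [[0,0,0],0,0],
  [[0,0,0],0,0],
])

```text
clock: 14.15
eef_pos: [589.6, 44.6, 106.6]
eef_rot: [-3.141, -0.0, 2.216]
wrist_force: [-0.3, -0.5, -1.9]
finger_gap: 14.4
```

Emit:
carry_out([
  [[0,0,0],4,0],
  [[0,0,0],4,0],
  [[0,0,0],4,0],
  [[0,0,0],4,0],
  [[0,0,0],4,0],
  [[0,0,0],4,0],
  [[0,0,0],4,0],
  [[0,0,0],4,0],
  [[0,0,0],4,0],
])

```text
clock: 14.9
eef_pos: [589.6, 44.6, 106.5]
eef_rot: [-3.141, -0.0, 1.584]
wrist_force: [-0.8, -0.2, -2.9]
finger_gap: 13.9
```

Emit:
carry_out([
  [[0,0,0],4,0],
  [[0,0,0],4,0],
  [[0,0,0],4,0],
  [[0,0,0],4,0],
  [[0,0,0],4,0],
  [[0,0,0],4,0],
  [[0,0,0],4,0],
  [[0,0,0],4,0],
  [[0,0,0],3.6,0],
  [[0,0,0],0,0],
  [[0,0,0],0,0],
  [[0,0,0],0,0],
])

```text
clock: 15.9
eef_pos: [589.6, 44.6, 106.5]
eef_rot: [-3.141, 0.0, 0.968]
wrist_force: [-1.0, -0.2, -2.4]
finger_gap: 13.9
```

```bash
python3 - <<'E'
from h import *
s=manip.read_state(); print(s['clock'],s['eef_pos'],s['eef_rot'],s['wrist_force'],s['moment'])
im,d,C=snap('wrist','w8')
E
```

```text
15.9 [589.60008305  44.59990761 106.54311009] [-3.14129693e+00  9.56740986e-05  9.68169342e-01] [-0.9980709  -0.17099475 -2.4395775 ] [-0.00623597  0.14349469 -0.07430943]
```

View pics/w8.png

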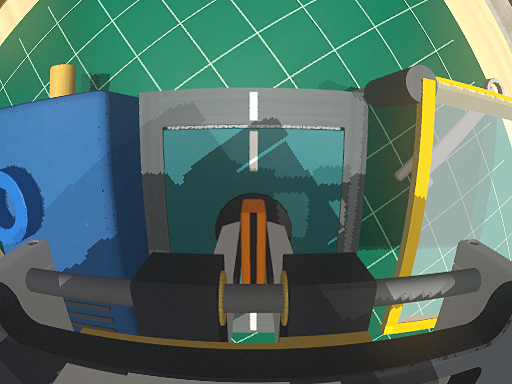

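The slot at (254,235) is in line with the white mark at (253,110). I open the jaws in place and look again.

Emit:
carry_out([
  [[0,0,0],0,0.8],
  [[0,0,0],0,0.8],
  [[0,0,0],0,0.8],
  [[0,0,0],0,0.8],
  [[0,0,0],0,0.8],
  [[0,0,0],0,0.8],
  [[0,0,0],0,0.8],
  [[0,0,0],0,0.8],
  [[0,0,0],0,0.8],
  [[0,0,0],0,0.8],
  [[0,0,0],0,0.8],
  [[0,0,0],0,0.8],
], grip_force=15)

```text
clock: 16.95
eef_pos: [589.7, 44.6, 106.6]
eef_rot: [-3.142, -0.0, 0.966]
wrist_force: [-0.3, 0.9, 0.2]
finger_gap: 75.2
```

```bash
python3 - <<'E'
from h import *
s=manip.read_state(); print(s['clock'],s['eef_pos'],s['eef_rot'],s['wrist_force'],s['finger_gap'])
im,d,C=snap('wrist','w9'); np.save('pics/w9C.npy',np.array([C[0],C[2]])); np.save('pics/w9e.npy',C[1])
cv2.imwrite('pics/w9z.png',cv2.resize(im[70:300,130:390,::-1],None,fx=2.6,fy=2.6,interpolation=cv2.INTER_CUBIC))
E
```

```text
16.95 [589.70450686  44.59306161 106.63108701] [-3.14157983e+00 -9.38264858e-06  9.66162769e-01] [-0.27644846  0.89713714  0.1767583 ] 75.22512584552376
```

View pics/w9z.png

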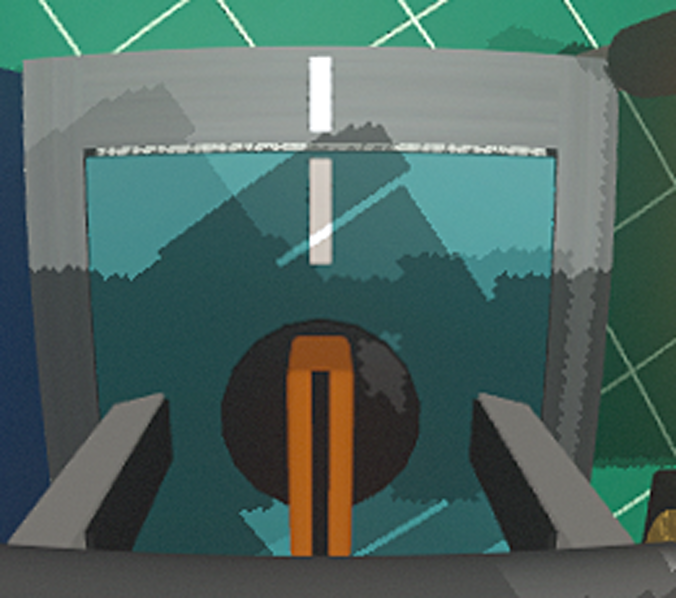

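The slot at zoom column 320 lies in line with both marks. The fingers at columns about 145 and 500 are over the panel, clear of the disc and the frame. I lower straight down.

Emit:
carry_out([
  [[0,0,0.4],0,0.8],
  [[0,0,0.4],0,0.8],
  [[0,0,0.3],0,0.8],
  [[0,0,0.2],0,0.8],
  [[0,0,0.2],0,0.8],
  [[0,0,0],0,0.8],
  [[0,0,0],0,0.8],
])

```text
clock: 17.58
eef_pos: [589.5, 44.6, 91.9]
eef_rot: [-3.141, 0.0, 0.966]
wrist_force: [-4.2, 0.9, 7.4]
finger_gap: 74.7
```

Emit:
carry_out([
  [[0,0,0.2],0,0.8],
  [[0,0,0.2],0,0.8],
  [[0,0,0.1],0,0.8],
  [[0,0,0],0,0.8],
  [[0,0,0],0,0.8],
])

```text
clock: 18.0
eef_pos: [589.6, 44.6, 88.2]
eef_rot: [3.141, -0.0, 0.966]
wrist_force: [-10.5, -0.2, 18.8]
finger_gap: 75.7
```

Emit:
carry_out([
  [[0,0,0.1],0,0.8],
  [[0,0,0],0,0.8],
  [[0,0,0],0,0.8],
  [[0,0,0],0,0.8],
  [[0,0,0],0,0.8],
  [[0,0,0],0,0.8],
  [[0,0,0],0,0.8],
  [[0,0,0],0,0.8],
])

```text
clock: 18.67
eef_pos: [589.7, 44.6, 88.1]
eef_rot: [3.141, -0.0, 0.966]
wrist_force: [-15.8, -0.3, 28.8]
finger_gap: 75.1
```

```bash
python3 - <<'E'
from h import *
s=manip.read_state(); print(s['clock'],s['eef_pos'],s['eef_rot'],s['wrist_force'],s['finger_gap'])
im,d,C=snap('wrist','w10')
cv2.imwrite('pics/w10z.png',cv2.resize(im[70:300,130:390,::-1],None,fx=2.6,fy=2.6,interpolation=cv2.INTER_CUBIC))
im,d,C=snap('scene','s10')
cv2.imwrite('pics/s10z.png',cv2.resize(im[100:380,100:400,::-1],None,fx=2.1,fy=2.1,interpolation=cv2.INTER_CUBIC))
E
```

```text
18.6667 [589.70394271  44.61916369  88.06473105] [ 3.14116263e+00 -3.30951150e-04  9.66131734e-01] [-15.82343434  -0.32843345  28.7711443 ] 75.1234266431346
```

View pics/w10z.png

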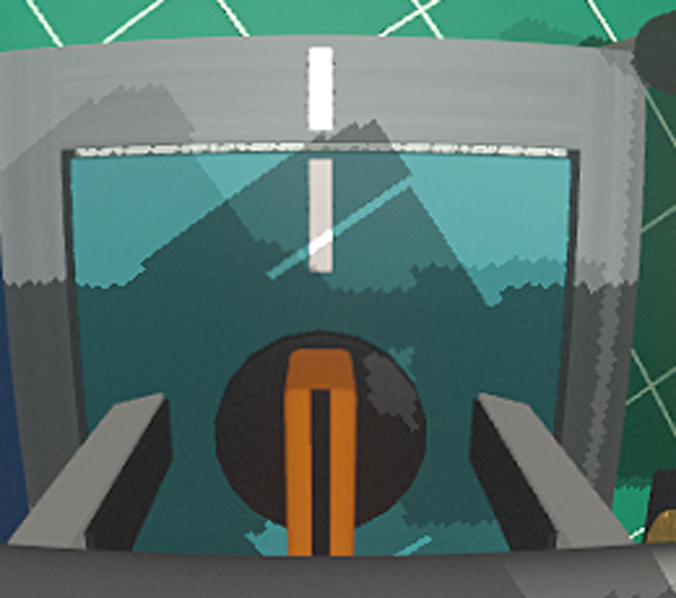

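View pics/s10z.png

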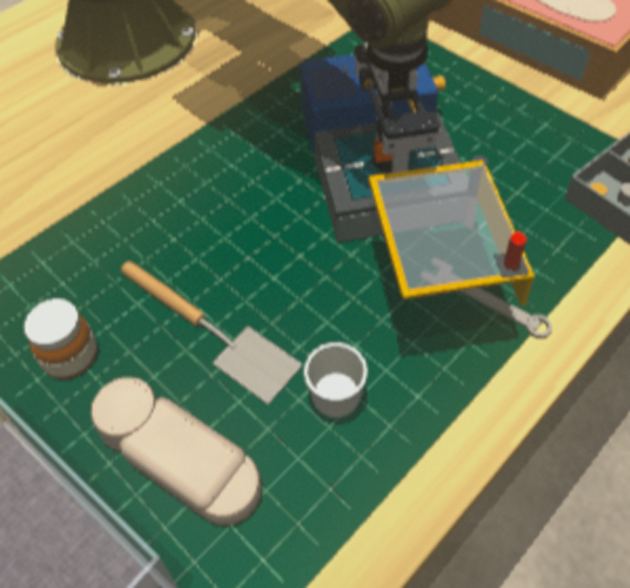

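The command went 1 mm lower but the TCP stayed at 88.1 mm while the force rose from 19 to 29 N, so the panel is on its stop with the tips at 66 mm, the frame's height. The slot (column 320) is still on the marks, the guard is open and the bystanders look unmoved. I hand in.

```bash
python3 - <<'E'
from h import *
workorder.sign_off()
s=manip.read_state(); print(s['clock'],s['eef_pos'],s['wrist_force'])
E
```

```text
the job is handed in; nothing more can be done
the job is handed in; nothing more can be done
```

I did all three steps and handed the job in at about 19 s, with the gripper still holding the panel down. No verdict was reported.

- **Guard:** I swung it by its red handle to about 0.92 rad. The handle's path then left the arm's reach, so I pushed the roof's back edge with closed fingers for the rest. The wrist camera gave 1.54 to 1.56 rad.
- **Fastener:** I turned it about 72° clockwise, from about 0.32 to about 1.57 rad, with the panel still up. The slot lined up with the white marks by eye in the wrist pictures, both before and after pressing.
- **Panel:** I pressed it with both fingertips on either side of the fastener. It stopped with the tips at about 66 mm, the frame's height. The last reading was 28.8 N upward on the wrist, against about 12 N needed.
- **Bystanders:** In the last scene picture, the spatula, jar, foot cast, wrench and cup looked where they started. The tape roll was hidden by the arm in that picture. I only judged them by eye and did not measure how far they were from their start.
- **Readings that were off:**
  - There was a sideways wrist force of about 16 N while pressing, which I did not explain or remove.
  - Closing on the fastener gave about 12 N of sideways force, because the jaws were 1 to 2 mm off centre. I corrected that before turning.
  - For about 0.25 s while I adjusted the grip, the gripper pulled the panel up with about 10 N.

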